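# Pack the closed samples into the cold-room carrier

### The job

Pack the closed samples into the blue carrier for the cold room: stand the capped tube, the lidded jar, the square bottle and the culture flask each upright in the foam pocket cut to its own shape, right down on the pocket's floor. Leave the open tube and the open jar standing where they are on the bench.

Things in the scene. Friction and masses are not known exactly. Their poses are not given: they have to be found in the camera images.
- tube_mid (a point): Closed sample tube, one to pack: slim flat-based tube of milky plastic standing upright, body 28 mm diameter, 95 mm high overall, with a white ribbed screw cap 32 mm in diameter that takes up its top 21 mm. Site at its centre half-way up (47.5 mm above its underside); z up. Weighs about 45 g. It can be grasped from above by the cap.
- jar_mid (a point): Closed sample jar, one to pack: squat round jar of milky plastic standing upright, body 54 mm diameter, 70 mm high overall, with a white ribbed screw lid 58 mm in diameter that takes up its top 18 mm. Site at its centre half-way up (35 mm above its underside); z up. Weighs about 100 g. It can be grasped from above by the lid.
- bottle_mid (a point): Closed square bottle, one to pack: milky, standing upright, body 46 x 46 mm in plan, 54 mm high, then a shoulder and a white ribbed screw cap, 34 mm diameter, from 66 to 90 mm (the top) above its underside. Site at its centre half-way up (45 mm above its underside); z up. x and y are square to its sides. About 120 g. Can be grasped from above by the cap, which turns the bottle with it.
- flask_mid (a point): Closed culture flask, one to pack: flat-sided, milky, standing on end, body 43 mm (along x) by 25 mm (along y), 58 mm high, then a shoulder and a white ribbed screw cap, 24 mm diameter, from 70 to 92 mm (the top) above its underside. Site at its centre half-way up (46 mm above its underside); z up. About 60 g. Can be grasped from above by the cap, which turns the flask with it.
- open_tube_mid (a point): Open tube, NOT to pack: the same slim milky tube without its cap, 28 mm diameter, 88 mm high, an open mouth at the top. Stands loose on the bench among the closed samples; leave it alone. Site at its centre half-way up (44 mm above its underside).
- open_jar_mid (a point): Open jar, NOT to pack: the same squat milky jar without its lid, 54 mm diameter, 65 mm high, a wide open mouth at the top. Stands loose on the bench among the closed samples; leave it alone. Site at its centre half-way up (32.5 mm above its underside). Other clutter lies over 0.75 m ahead of the robot or far to the sides.
- pocket_tube: Pale foam insert, 96 x 96 x 40 mm, fixed in the carrier, with a small round pocket, 46 mm in diameter, for the tube. Origin: centre of its underside, straight below the pocket's centre; z up. The pocket is open at the top, 28 mm deep; its flat floor is 12 mm above the origin. Carrier: blue tray 204 x 204 mm, walls 34 mm high, lower than the foam.
- pocket_jar: Pale foam insert, 96 x 96 x 40 mm, fixed in the carrier, with a large round pocket, 72 mm in diameter, for the jar. Origin: centre of its underside, straight below the pocket's centre; z up. The pocket is open at the top, 28 mm deep; its flat floor is 12 mm above the origin. The carrier holds four inserts, two by two, 97 mm apart, all turned alike; which sits in which quarter changes.
- pocket_bottle: Pale foam insert, 96 x 96 x 40 mm, fixed in the carrier, with a square pocket, 62 x 62 mm with sides along x and y, for the square bottle. Origin: centre of its underside, straight below the pocket's centre; z up. The pocket is open at the top, 28 mm deep; its flat floor is 12 mm above the origin.
- pocket_flask: Pale foam insert, 96 x 96 x 40 mm, fixed in the carrier, with an oblong pocket, 60 mm along x by 42 mm along y, for the flask (either way round). Origin: centre of its underside, straight below the pocket's centre; z up. The pocket is open at the top, 28 mm deep; its flat floor is 12 mm above the origin.
Mind the look-alikes: they are no part of the job. Leave any yellow look-alike of the part that bears open_tube_mid alone.

How it is judged:
By the outcome, as a careful person would: the job done as asked, in the order asked, and still so for the second after the job is handed in, with the robot touching nothing.
It also fails if it takes over 112 s, if anything falls off the work surface, if the arm or the gripper's body presses on something with over 40 N, if the wrist force passes 120 N, or if a joint passes its speed limit or range.

### The arm

A 7-joint arm with a two-finger parallel gripper is mounted at the origin on the work surface. World frame = base frame: x ahead of the robot, y to its left, z up, the work surface at z = 0. Lengths are in m, angles in rad, forces in N, time in s.
With the tool pointing down it reaches from about 0.425 to 0.875 m from the base axis. Payload 4.7 kg.
Tool frame: the origin (TCP) lies between the finger pads; the fingertips stand 14 mm ahead of it and the grasp point (between the pads) lies 5 mm behind it; z points along the fingers, y is the line along which they close (so a half turn about z gives the same grasp; the last joint's range is limited). The gripper opens to 87 mm and grips with 3 to 60 N. Pads are 19 mm wide; open, the fingers measure 117 mm over their backs; the gripper's body (75 mm by 190 mm) begins 51 mm behind the grasp point.
Start: joints at [1.127, 0.321, -0.07, 1.45, 0.023, 1.371, -0.057], TCP at [0.287, -0.583, 0.237] pointing down, gripper open.
Joint ranges: [-2.86, 2.86], [-0.3, 2.09], [-1.38, 1.24], [0.06, 2.45], [-1.56, 4.7], [0.09, 2.05], [-2.69, 2.69]. Speed limits (rad/s): [2.57, 2.57, 3.14, 3.14, 3.14, 3.14, 3.14].

### API

Orientations are given as a rotation vector (axis times angle).
In Python, from bench import ctrl gives the robot as it stands.
- The arm moves only by the shell command python3 -m inch 'ROWS' [OPENING] [FORCE]. ROWS is JSON, a list of rows, each a list of 6 numbers: the shift along the world's x, y, z in mm, then the turn, a rotation vector about the world's x, y, z in degrees. In form: [[tx, ty, tz, rx, ry, rz], ...]. A call has 1 to 20 rows; each row is the pose to reach, as a shift and turn from the pose commanded when the call began; what a row does not reach only later rows make up. A row lasts 1/8 s, in which the tool goes at most 62.5 mm and 10.7 degrees, less where a joint would pass 70% of its speed; a pose out of reach is approached as far as the arm can. A call with a gripper value outside its range is refused whole. OPENING is the finger opening in mm, from 0 to 87, set as the call begins (- or left out, the last holds). The fingers move at their own pace and stop on an object; FORCE is the grip in N (left out, the last holds). Time passes only in rows, so rows that repeat a pose let the fingers close. It gives the time, the measured TCP pose, the force, the opening and the grip force at its end, in the units of the state.
- ctrl.get_state(): the state, without advancing time (a new reading comes with each control period).
- ctrl.get_image(name): name is "scene" or "side" or "wrist"; returns (picture, depth): 480x640x3 uint8, red, green, blue; 480x640 float32, m along the optical axis (not along the pixel's ray), 0 where there is no reading.
- ctrl.camera_params(name): a dict with "mtx" (3x3 intrinsics, pixels), "T" (4x4, takes a point from camera to world coordinates). Camera axes: x right, y down, z forward; pixel columns grow to the right and rows downward; lengths in m; the calibration is good to about 2 mm. The wrist camera is an equidistant fisheye: a pixel r from the principal point sees the ray r / f radians off the axis. A picture is of the moment at which its call begins: read the wrist's pose just before it. camera_params takes no time and is no camera call; for the wrist camera it gives the pose at the moment of the call.
- ctrl.close_job(): hands the job in; it is judged then, once.
The state is a dict: "time": time; "joint_positions": joint angles; "qd": joint speeds; "joint_torque": joint torques, N m; "position": TCP position; "tool_rot": TCP orientation; "ft_force": force on the tool from outside, world axes, zero at the start; "torque": the same for the moment, N m; "grip_width": opening from 0.0 (shut) to 1.0 (fully open); "grip_force": force on a finger pad.
Only numpy, scipy, OpenCV 4.12 (cv2) and the standard library are available. Lean on these libraries where they do the work, as an engineer would, in place of code of your own. Each camera call takes 0.05 s, during which the arm holds its last target. There are 200 camera calls.

## Working session

There is one attempt and no reset: what is moved stays moved. The work goes in short steps, Python scripts to look and compute and a shell command to move; the robot and the scene stay as the last step left them, time stands still between calls to the robot, and variables do not carry over. Pictures are saved under pics/ and viewed, at most 14 in all, crops included, and the job is handed in when it is done.

```bash
mkdir -p pics; ls; python3 - <<'E'
from bench import ctrl
import cv2,numpy as np
for n in("scene","side"):
    im,d=ctrl.get_image(n); cv2.imwrite(f"pics/{n}0.png",im[:,:,::-1]); np.savez(f"{n}0.npz",im=im,d=d)
    p=ctrl.camera_params(n); print(n,np.round(p["mtx"],1).tolist(),np.round(p["T"],3).tolist(),(d>0).mean())
s=ctrl.get_state();print(s["time"],s["position"],s["tool_rot"],s["grip_width"])
E
```

```text
pics
scene [[530.9, 0.0, 324.3], [0.0, 530.9, 250.1], [0.0, 0.0, 1.0]] [[0.669, 0.418, -0.615, 1.107], [0.743, -0.401, 0.537, -0.535], [-0.022, -0.816, -0.578, 0.607], [0.0, 0.0, 0.0, 1.0]] 0.99576171875
side [[482.4, 0.0, 325.2], [0.0, 482.4, 242.9], [0.0, 0.0, 1.0]] [[-0.765, -0.438, 0.472, 0.117], [-0.643, 0.496, -0.583, 0.507], [0.021, -0.75, -0.661, 0.654], [0.0, 0.0, 0.0, 1.0]] 0.995966796875
0.1 [ 0.28703326 -0.58266419  0.23559509] [-3.05805484e+00 -7.12568356e-01  8.12826159e-04] 1.0000442941402048
```

View pics/scene0.png

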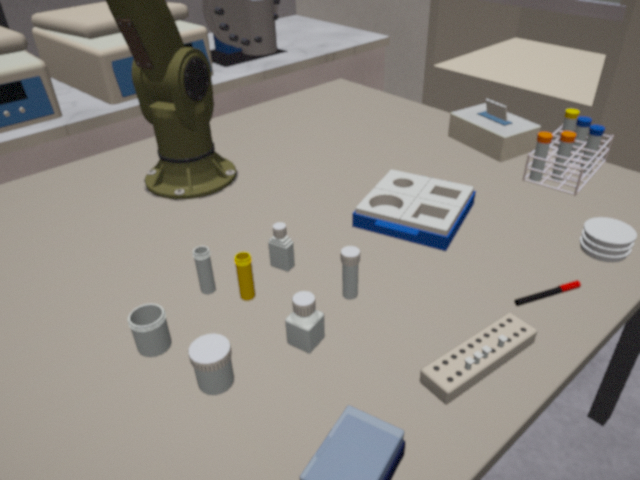

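View pics/side0.png

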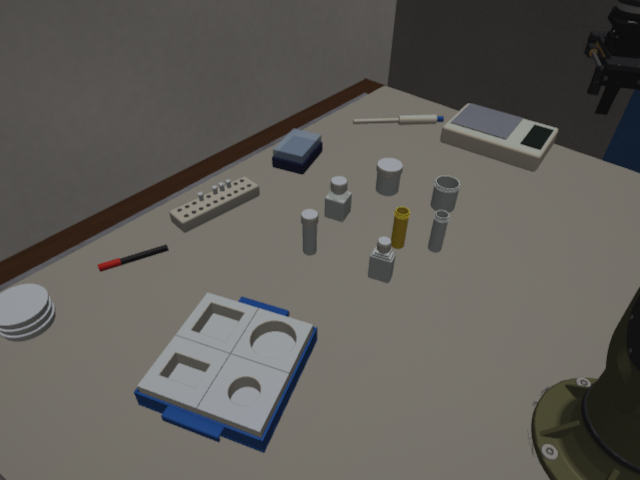

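The scene view shows the capped tube at (350,255), bottle (304,305), flask (280,232), jar (211,350), open tube (203,255), yellow tube (244,262), open jar (148,315) and carrier (415,207). In the side view the same items are at (310,215), (339,185), (384,243), (389,167), (441,215), (402,212), (446,184) and (235,360). Next I'll fuse both depth images into a top-down map.

```bash
cat > h.py <<'E'
from bench import ctrl
import cv2,numpy as np
def cloud(n,im=None,d=None):
    if d is None: im,d=ctrl.get_image(n)
    p=ctrl.camera_params(n);K=p["mtx"];T=p["T"]
    v,u=np.mgrid[0:480,0:640]
    P=np.stack([(u-K[0,2])/K[0,0]*d,(v-K[1,2])/K[1,1]*d,d],-1)@T[:3,:3].T+T[:3,3]
    P[d<=0]=np.nan
    return P,im
E
python3 - <<'E'
from h import *
S={}
H=np.zeros((2,700,1000),np.float32) # rows: x 0.2..0.9 ; cols y .. 1mm
tops={'tube':(.095,(350,252),(310,216)),'jar':(.070,(211,345),(389,167)),'bottle':(.090,(304,298),(339,186)),'flask':(.092,(280,229),(384,244)),'otube':(.088,(203,252),(441,216)),'ytube':(.088,(244,258),(402,212)),'ojar':(.065,(148,315),(446,184))}
for k,n in enumerate(("scene","side")):
    z=np.load(n+"0.npz");P,im=cloud(n,z['im'],z['d'])
    t=P[(P[...,2]<.02)&(np.abs(P[...,0]-.5)<.3)&(np.abs(P[...,1])<.4)]
    print(n,"table z",np.median(t[:,2]).round(4),t[:,2].std().round(4))
    for o,v in tops.items():
        u,w=v[1+k]; c=P[w-6:w+7,u-6:u+7].reshape(-1,3);c=np.nanmedian(c[c[:,2]>v[0]-.03],0)
        q=P[np.hypot(*(P[...,:2]-c[:2]).transpose(2,0,1))<.05]
        q=q[(q[:,2]>v[0]-.006)&(q[:,2]<v[0]+.012)]
        if len(q)<5: print(n,o,'few',c);continue
        (x,y),r=cv2.minEnclosingCircle((q[:,:2]*1000).astype(np.float32))
        print(n,o,len(q),'mean',(q.mean(0)*1000).round(1),'circ',round(x,1),round(y,1),'r',round(r,1))
    m=np.isfinite(P[...,2])
    ix=((P[...,0][m]-.2)*1000).astype(int);iy=((.5-P[...,1][m])*1000).astype(int)
    ok=(ix>=0)&(ix<700)&(iy>=0)&(iy<1000)
    np.maximum.at(H[k],(ix[ok],iy[ok]),P[...,2][m][ok])
    b=(im[...,2].astype(int)-im[...,0]>60); bb=P[b&(P[...,0]<.75)&(P[...,2]>.0)&(P[...,2]<.06)]
    print('blue',np.nanmedian(bb,0))
    f=P[(P[...,2]>.034)&(P[...,2]<.055)&(np.hypot(P[...,0]-np.nanmedian(bb[:,0]),P[...,1]-np.nanmedian(bb[:,1]))<.17)]
    print('foam z',np.percentile(f[:,2],[5,50,95]).round(4),'rect',cv2.minAreaRect((f[:,:2]*1000).astype(np.float32)),len(f))
M=H.max(0);M=cv2.dilate(M,np.ones((3,3)))
cv2.imwrite('pics/top.png',cv2.resize(np.clip(M*2500,0,255).astype(np.uint8)[:, :],(800,560)))
E
```

```text
scene table z -0.0004 0.0475
scene tube 211 mean [596.8 -32.9  93.9] circ 596.2 -30.5 r 17.5
scene jar 1087 mean [ 603.5 -312.8   69.4] circ 601.5 -311.2 r 30.1
scene bottle 313 mean [ 630.4 -162.5   89. ] circ 628.4 -161.5 r 17.7
scene flask 105 mean [448.8 -66.5  90.3] circ 447.8 -65.3 r 12.7
scene otube 117 mean [ 410.7 -206.1   85.7] circ 409.7 -205.5 r 15.1
scene ytube 120 mean [ 473.9 -164.6   85.5] circ 473.0 -164.4 r 15.4
scene ojar 288 mean [ 468.4 -342.2   63.1] circ 469.7 -342.2 r 28.0
blue [0.56487215 0.16345393 0.02689763]
foam z [0.0351 0.0438 0.0458] rect ((512.0343627929688, 227.8157958984375), (200.8706512451172, 180.3228759765625), 20.050796508789062) 2891
side table z 0.0004 0.0035
side tube 182 mean [590.8 -28.9  94.5] circ 591.8 -30.7 r 16.5
side jar 340 mean [ 596.2 -307.9   70.3] circ 597.2 -311.8 r 31.8
side bottle 158 mean [ 623.9 -158.5   89.7] circ 625.3 -161.0 r 17.9
side flask 125 mean [443.4 -63.1  91.2] circ 443.9 -64.5 r 13.7
side otube 108 mean [ 407.1 -205.    86.3] circ 407.2 -205.4 r 15.4
side ytube 103 mean [ 471.2 -164.    86.3] circ 471.9 -164.5 r 16.1
side ojar 185 mean [ 467.  -341.4   63.3] circ 468.5 -343.1 r 30.0
blue [0.4597517  0.34955148 0.03373948]
foam z [0.0349 0.0447 0.0466] rect ((488.9654541015625, 279.753173828125), (202.30735778808594, 188.5734100341797), 19.787498474121094) 9803
```

View pics/top.png

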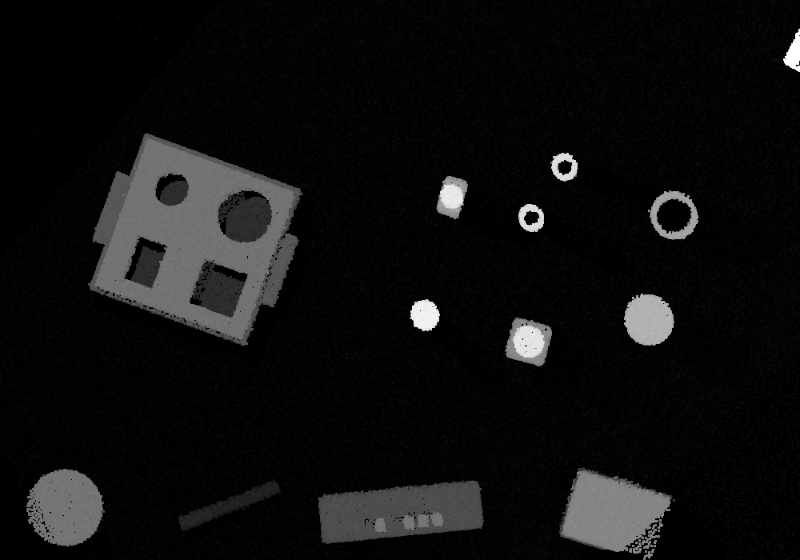

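The map shows the carrier turned about 20°. Small round pocket at (172,189), large round at (245,216), oblong at (146,262), square at (219,288). Objects: flask (452,197), tube (425,315), bottle (529,341), jar (649,320); open tube (565,167), yellow (531,217), open jar (674,215). Next: pocket centres and body angles.

```bash
python3 - <<'E'
from h import *
Q=[]
for n in("scene","side"):
    z=np.load(n+"0.npz");P,im=cloud(n,z['im'],z['d']);P=P.reshape(-1,3)*1000;Q.append(P[np.isfinite(P[:,0])])
A=np.vstack(Q)
def sel(A,c,r,z0,z1): return A[(np.hypot(A[:,0]-c[0],A[:,1]-c[1])<r)&(A[:,2]>z0)&(A[:,2]<z1)]
rect=lambda q:cv2.minAreaRect(q[:,:2].astype(np.float32))
def grid(q):
    I=np.zeros((1000,1000),np.uint8); I[q[:,0].astype(int),(q[:,1]+500).astype(int)]=255; return I
for k,B in (("scene",Q[0]),("side",Q[1]),("both",A)):
    f=sel(B,(445,250),140,41,49)
    I=cv2.morphologyEx(grid(f),cv2.MORPH_CLOSE,np.ones((5,5)))
    I=cv2.morphologyEx(I,cv2.MORPH_OPEN,np.ones((7,7)))
    cs,h=cv2.findContours(I,cv2.RETR_CCOMP,cv2.CHAIN_APPROX_NONE)
    for c,hh in zip(cs,h[0]):
        if cv2.contourArea(c)>600:
            r=cv2.minAreaRect(c);print(k,'hole' if hh[3]>=0 else 'outer','x,y',round(r[0][1],1),round(r[0][0]-500,1),np.round(r[1],1),round(r[2],1))
    for o,c,z0,z1 in(('bottle',(627,-161),40,58),('flask',(446,-65),45,62)):
        q=sel(B,c,40,z0,z1);r=rect(q);print(k,o,np.round(r[0],1),np.round(r[1],1),round(r[2],1),len(q))
E
```

```text
scene outer x,y 481.2 290.7 [49.1 26.5] 66.6
scene outer x,y 471.4 329.4 [43.6 36.5] 79.7
scene outer x,y 500.3 220.3 [182.3 143.1] 76.8
scene outer x,y 421.0 306.2 [74.4 26.7] 54.3
scene bottle [ 628.7 -161.3] [47.  48.1] 15.8 517
scene flask [452.3 -71.6] [47.3 24. ] 42.8 233
side outer x,y 493.5 254.0 [184.3 195.9] 70.0
side hole x,y 468.0 194.0 [72. 72.] 0.0
side hole x,y 436.0 285.0 [46. 46.] 0.0
side bottle [ 625.3 -159.1] [48.1 46.5] 18.9 250
side flask [443.8 -64.1] [42.1 27. ] 17.8 207
both outer x,y 493.8 253.5 [184.5 199.2] 70.0
both hole x,y 470.0 193.5 [72. 69.] 4.1
both hole x,y 436.0 284.5 [45. 46.] 0.0
both bottle [ 626.9 -160.8] [50.3 50. ] 15.8 767
both flask [446.6 -65.3] [47.5 29.8] 15.2 440
```

Pocket centres (mm): tube (436,284.5), jar (469,194), oblong (527,318), square (560,227). They are 96–97 mm apart and the carrier yaw is about 20°. The foam top is at 44.7, so the pocket floor is at about 17. Bottle and flask yaw is about 16–17°. Now I'll move above the tube.

```bash
python3 -m inch '[[307,552,0,0,0,0],[307,552,0,0,0,0],[307,552,0,0,0,0],[307,552,0,0,0,0],[307,552,0,0,0,0],[307,552,0,0,0,0],[307,552,0,0,0,0],[307,552,0,0,0,0],[307,552,0,0,0,0],[307,552,0,0,0,0],[307,552,0,0,0,0],[307,552,0,0,0,0],[307,552,-20,0,0,0],[307,552,-60,0,0,0],[307,552,-60,0,0,0],[307,552,-60,0,0,0]]' 60 15
python3 - <<'E'
from h import *
s=ctrl.get_state();print(s["position"],s["tool_rot"],s["joint_positions"],s["ft_force"])
p=ctrl.camera_params("wrist");im,d=ctrl.get_image("wrist");K=p["mtx"];T=p["T"]
cv2.imwrite("pics/w1.png",im[:,:,::-1]);print(K[0,0],T.round(3).tolist())
def proj(X):
    c=T[:3,:3].T@(np.array(X)-T[:3,3]);r=np.hypot(c[0],c[1]);th=np.arctan2(r,c[2]);return K[0,2]+K[0,0]*th*c[0]/r,K[1,2]+K[1,1]*th*c[1]/r
for X in((.594,-.0305,.095),(.627,-.161,.09),(.446,-.065,.092),(.599,-.3115,.07)):print(np.round(proj(X)))
E
```

```text
time: 2.1
position: [0.5943, -0.0323, 0.1771]
tool_rot: [3.06, 0.71, 0.0]
ft_force: [0.8, 0.0, -0.1]
grip_width: 0.687
grip_force: 0.0
[ 0.59432383 -0.03225522  0.17709592] [3.05980943e+00 7.10074750e-01 4.75624760e-04] [ 0.43903209  0.28007307 -0.50798771  1.65688452  0.14302328  1.24126545
 -1.21349692] [ 0.80587502  0.02721839 -0.05710311]
371.64829954431775 [[0.44, -0.87, -0.224, 0.656], [-0.898, -0.426, -0.11, -0.003], [0.0, 0.249, -0.968, 0.326], [0.0, 0.0, 0.0, 1.0]]
[310. 251.]
[489. 284.]
[270. 421.]
[569. 357.]
```

View pics/w1.png

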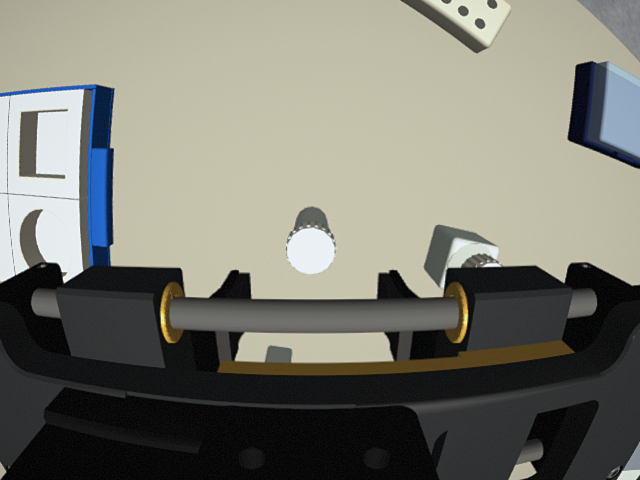

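Tube cap seen at (311,249) against (310,251) predicted, so the estimates are good to about 1 mm. Descend and grip.

```bash
python3 -m inch '[[0,2,-40,0,0,0],[0,2,-80,0,0,0],[0,2,-97,0,0,0],[0,2,-97,0,0,0],[0,2,-97,0,0,0]]' 60 15
python3 -m inch '[[0,0,0,0,0,0],[0,0,0,0,0,0],[0,0,0,0,0,0],[0,0,0,0,0,0],[0,0,0,0,0,0],[0,0,15,0,0,0],[0,0,50,0,0,0],[0,0,90,0,0,0],[0,0,90,0,0,0],[0,0,90,0,0,0]]' 20 20
```

```text
time: 2.78
position: [0.5958, -0.0291, 0.0816]
tool_rot: [3.059, 0.712, 0.005]
ft_force: [0.1, -0.3, 0.0]
grip_width: 0.688
grip_force: 0.0
time: 4.03
position: [0.5941, -0.0291, 0.1698]
tool_rot: [3.059, 0.713, -0.0]
ft_force: [0.0, -0.1, 0.4]
grip_width: 0.365
grip_force: 20.0
```

Gripped at 31.8 mm, which matches the cap. Carry it to the tube pocket.

```bash
python3 -m inch '[[-10,20,0,0,0,0],[-26,52,0,0,0,0],[-45,90,0,0,0,0],[-65,130,0,0,0,0],[-85,170,0,0,0,0],[-105,210,0,0,0,0],[-125,250,0,0,0,0],[-143,284,0,0,0,0],[-153,304,0,0,0,0],[-158,314,0,0,0,0],[-158,314,0,0,0,0],[-158,314,0,0,0,0],[-158,314,0,0,0,0]]'
python3 - <<'E'
from h import *
s=ctrl.get_state();print(s["position"])
p=ctrl.camera_params("wrist");im,d=ctrl.get_image("wrist");K=p["mtx"];T=p["T"]
cv2.imwrite("pics/w2.png",im[:,:,::-1])
def proj(X):
    c=T[:3,:3].T@(np.array(X)-T[:3,3]);r=np.hypot(c[0],c[1]);th=np.arctan2(r,c[2]);return K[0,2]+K[0,0]*th*c[0]/r,K[1,2]+K[1,1]*th*c[1]/r
for X in((.436,.2845,.0447),(.469,.194,.0447),(.527,.318,.0447),(.56,.227,.0447),):print(np.round(proj(X)))
E
```

```text
time: 5.65
position: [0.4369, 0.2838, 0.1694]
tool_rot: [3.06, 0.71, -0.0]
ft_force: [-1.0, 0.0, -0.5]
grip_width: 0.359
grip_force: 20.0
[0.43687994 0.28377856 0.16943686]
[312. 236.]
[433. 248.]
[325. 107.]
[452. 126.]
```

View pics/w2.png

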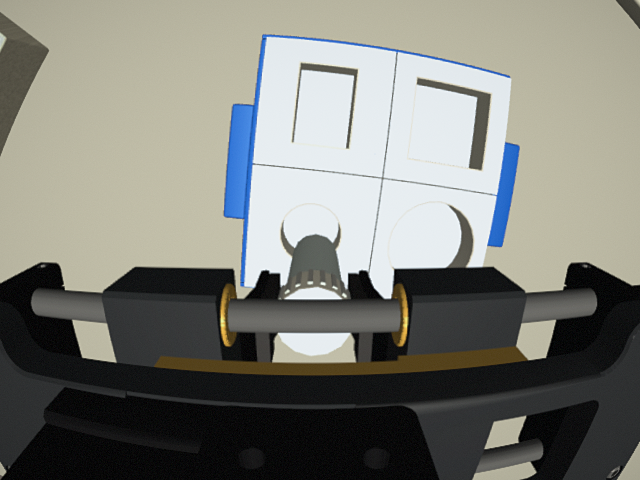

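Pocket rims are at (311,235), square (452,125), oblong (325,107) and jar (431,248), all within 2 px of prediction. Descend.

```bash
python3 -m inch '[[0,0,-20,0,0,0],[0,0,-45,0,0,0],[0,0,-62,0,0,0],[0,0,-67,0,0,0],[0,0,-70,0,0,0],[0,0,-72,0,0,0],[0,0,-72,0,0,0],[0,0,-72,0,0,0]]'
```

```text
time: 6.7
position: [0.4365, 0.2851, 0.098]
tool_rot: [3.06, 0.713, 0.001]
ft_force: [0.2, -0.2, -1.4]
grip_width: 0.36
grip_force: 20.0
```

```bash
python3 -m inch '[[0,0,-1,0,0,0],[0,0,-2,0,0,0],[0,0,-2,0,0,0],[0,0,-2,0,0,0]]'
```

```text
time: 7.2
position: [0.4371, 0.2853, 0.0967]
tool_rot: [3.06, 0.713, 0.003]
ft_force: [-0.8, -0.7, 6.2]
grip_width: 0.361
grip_force: 20.0
```

Seated: 6 N contact at the expected height. Release, rise and go to the jar.

```bash
python3 -m inch '[[0,0,0,0,0,0],[0,0,0,0,0,0],[0,0,0,0,0,0],[0,0,20,0,0,0],[0,0,60,0,0,0],[0,0,85,0,0,0],[0,0,85,0,0,0]]' 52
python3 -m inch '[[162,-596,0,0,0,0],[162,-596,0,0,0,0],[162,-596,0,0,0,0],[162,-596,0,0,0,0],[162,-596,0,0,0,0],[162,-596,0,0,0,0],[162,-596,0,0,0,0],[162,-596,0,0,0,0],[162,-596,0,0,0,0],[162,-596,0,0,0,0],[162,-596,0,0,0,0],[162,-596,0,0,0,0],[162,-596,-20,0,0,0],[162,-596,-40,0,0,0],[162,-596,-40,0,0,0],[162,-596,-40,0,0,0]]' 82
cat > w.py <<'E'
from h import *
import sys
s=ctrl.get_state();print(s["time"],s["position"])
p=ctrl.camera_params("wrist");im,d=ctrl.get_image("wrist");K=p["mtx"];T=p["T"]
cv2.imwrite(f"pics/{sys.argv[1]}.png",im[:,:,::-1])
def proj(X):
    c=T[:3,:3].T@(np.array(X)-T[:3,3]);r=np.hypot(c[0],c[1]);th=np.arctan2(r,c[2]);return K[0,2]+K[0,0]*th*c[0]/r,K[1,2]+K[1,1]*th*c[1]/r
for a in sys.argv[2:]:print(a,np.round(proj(eval(a))))
E
python3 w.py w3 .599,-.3115,.07 .627,-.161,.09 .446,-.065,.092
python3 - <<'E'
from h import *
P,im=cloud("side");cv2.imwrite("pics/s3.png",im[180:,60:460,::-1])
q=P[(np.hypot(P[...,0]-.436,P[...,1]-.2845)<.035)&(P[...,2]>.07)]*1000
print(len(q),q[:,2].max(),np.percentile(q[:,2],95));q=q[q[:,2]>q[:,2].max()-8];print(q.mean(0),cv2.minEnclosingCircle(q[:,:2].astype(np.float32)))
E
```

```text
time: 8.07
position: [0.4374, 0.2857, 0.1824]
tool_rot: [-3.059, -0.713, -0.006]
ft_force: [0.2, 0.5, -0.5]
grip_width: 0.596
grip_force: 0.0
time: 10.07
position: [0.5983, -0.3108, 0.1405]
tool_rot: [3.059, 0.713, -0.0]
ft_force: [0.6, -0.1, 0.1]
grip_width: 0.941
grip_force: 0.0
10.075 [ 0.5983289  -0.31079691  0.14052774]
.599,-.3115,.07 [315. 256.]
.627,-.161,.09 [106. 115.]
.446,-.065,.092 [-30. 291.]
733 114.45831142217145 112.97134566630326
[433.8195982  283.98964688 111.42855757] ((434.8539123535156, 283.6747741699219), 16.522703170776367)
```

View pics/w3.png

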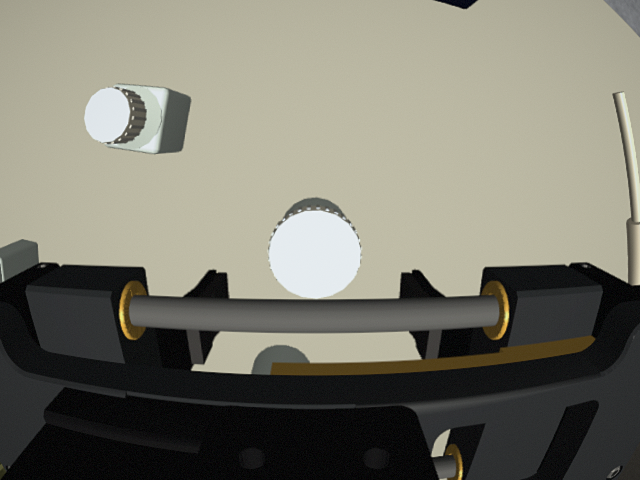

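View pics/s3.png

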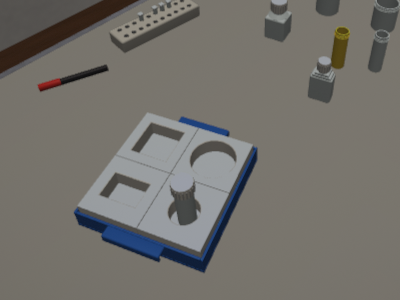

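Tube stands upright in its pocket at (183,200 in the crop) with its top at 112 mm, as expected. Jar lid is at (315,253), on prediction. Grip the jar.

```bash
python3 -m inch '[[1,0,-40,0,0,0],[1,0,-72,0,0,0],[1,0,-84,0,0,0],[1,0,-84,0,0,0],[1,0,-84,0,0,0]]' 82
python3 -m inch '[[0,0,0,0,0,0],[0,0,0,0,0,0],[0,0,0,0,0,0],[0,0,0,0,0,0],[0,0,0,0,0,0],[0,0,15,0,0,0],[0,0,55,0,0,0],[0,0,105,0,0,0],[0,0,135,0,0,0],[0,0,135,0,0,0]]' 48 25
```

```text
time: 10.8
position: [0.6005, -0.3117, 0.0585]
tool_rot: [3.058, 0.712, 0.004]
ft_force: [-0.5, 0.1, 0.2]
grip_width: 0.94
grip_force: 0.0
time: 12.05
position: [0.6011, -0.3117, 0.1958]
tool_rot: [3.055, 0.712, 0.008]
ft_force: [-0.2, -1.2, -1.2]
grip_width: 0.656
grip_force: 25.0
```

```bash
python3 -m inch '[[-5,20,0,0,0,0],[-13,50,0,0,0,0],[-24,92,0,0,0,0],[-35,137,0,0,0,0],[-47,182,0,0,0,0],[-58,227,0,0,0,0],[-70,272,0,0,0,0],[-81,317,0,0,0,0],[-93,362,0,0,0,0],[-105,407,0,0,0,0],[-116,450,0,0,0,0],[-124,482,0,0,0,0],[-128,499,0,0,0,0],[-130,505,0,0,0,0],[-130,505,0,0,0,0],[-130,505,0,0,0,0]]'
python3 -m inch '[[0,0,-20,0,0,0],[0,0,-55,0,0,0],[0,0,-90,0,0,0],[0,0,-106,0,0,0],[0,0,-112,0,0,0],[0,0,-115,0,0,0],[0,0,-115,0,0,0],[0,0,-115,0,0,0]]'
```

```text
time: 14.05
position: [0.4692, 0.1928, 0.1911]
tool_rot: [3.06, 0.71, -0.001]
ft_force: [0.3, 0.2, -1.1]
grip_width: 0.661
grip_force: 25.0
time: 15.05
position: [0.4699, 0.1941, 0.0774]
tool_rot: [3.059, 0.713, 0.002]
ft_force: [0.4, 0.4, -0.4]
grip_width: 0.657
grip_force: 25.0
```

```bash
python3 -m inch '[[0,0,-1,0,0,0],[0,0,-2,0,0,0],[0,0,-3,0,0,0],[0,0,-3,0,0,0],[0,0,-3,0,0,0]]'
```

```text
time: 15.68
position: [0.4694, 0.194, 0.0738]
tool_rot: [3.059, 0.713, 0.0]
ft_force: [-0.3, -0.5, 2.9]
grip_width: 0.658
grip_force: 25.0
```

```bash
python3 -m inch '[[0,0,0,0,0,0],[0,0,0,0,0,0],[0,0,0,0,0,0],[0,0,20,0,0,0],[0,0,60,0,0,0],[0,0,90,0,0,0],[0,0,90,0,0,0]]' 74
python3 -m inch '[[157,-354,0,0,0,0],[157,-354,0,0,0,0],[157,-354,0,0,0,0],[157,-354,0,0,0,0],[157,-354,0,0,0,0],[157,-354,0,0,0,0],[157,-354,0,0,0,0],[157,-354,0,0,0,0],[157,-354,0,0,0,0],[157,-354,0,0,0,0],[157,-354,0,0,0,0]]' 64
python3 w.py w4 .6265,-.161,.09
python3 - <<'E'
from h import *
P,im=cloud("side")
q=P[(np.hypot(P[...,0]-.469,P[...,1]-.194)<.04)&(P[...,2]>.06)]*1000
print(len(q),np.percentile(q[:,2],[5,50,95]));q=q[q[:,2]>82];print(q.mean(0),cv2.minEnclosingCircle(q[:,:2].astype(np.float32)))
E
```

```text
time: 16.55
position: [0.4709, 0.1946, 0.1659]
tool_rot: [3.06, 0.713, 0.008]
ft_force: [0.3, -0.6, 0.2]
grip_width: 0.848
grip_force: 0.0
time: 17.92
position: [0.6262, -0.1589, 0.164]
tool_rot: [3.059, 0.716, 0.0]
ft_force: [-0.2, 0.1, -0.4]
grip_width: 0.733
grip_force: 0.0
17.925 [ 0.62623774 -0.15888098  0.16395455]
.6265,-.161,.09 [316. 256.]
1258 [65.02867789 86.62096693 88.52209604]
[466.87820756 194.4795676   86.83229586] ((468.4166564941406, 193.47950744628906), 30.402854919433594)
```

View pics/w4.png

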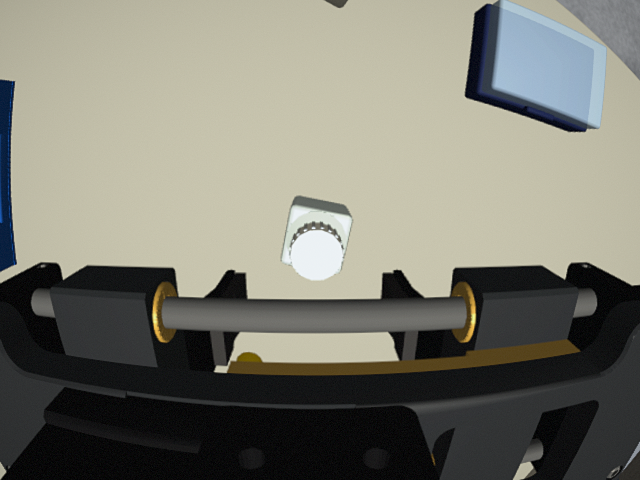

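Jar is seated (top at 87 mm). Bottle cap is at (316,254), on prediction, and its body is turned about 10–13° from the tool, so yaw is about 16°. Grip the bottle.

```bash
python3 -m inch '[[0,-1,-40,0,0,0],[0,-1,-74,0,0,0],[0,-1,-86,0,0,0],[0,-1,-86,0,0,0],[0,-1,-86,0,0,0]]' 64
python3 -m inch '[[0,0,0,0,0,0],[0,0,0,0,0,0],[0,0,0,0,0,0],[0,0,0,0,0,0],[0,0,0,0,0,0],[0,0,15,0,0,0],[0,0,55,0,0,0],[0,0,100,0,0,0],[0,0,120,0,0,0],[0,0,120,0,0,0]]' 25 25
```

```text
time: 18.65
position: [0.6275, -0.1612, 0.0793]
tool_rot: [3.058, 0.713, 0.004]
ft_force: [0.4, -0.7, 0.7]
grip_width: 0.737
grip_force: 0.0
time: 19.9
position: [0.6271, -0.1612, 0.1992]
tool_rot: [3.058, 0.712, 0.004]
ft_force: [0.2, -0.3, -1.8]
grip_width: 0.379
grip_force: 25.0
```

```bash
python3 -m inch '[[-3,20,0,0,0,0],[-8,50,0,0,0,1],[-16,92,0,0,0,2],[-23,137,0,0,0,3],[-31,182,0,0,0,4],[-39,227,0,0,0,4],[-47,272,0,0,0,4],[-54,317,0,0,0,4],[-61,355,0,0,0,4],[-65,378,0,0,0,4],[-66,387,0,0,0,4],[-66,387,0,0,0,4],[-66,387,0,0,0,4],[-66,387,0,0,0,4]]'
python3 w.py w5 .56,.227,.0447
```

```text
time: 21.65
position: [0.5607, 0.2245, 0.1975]
tool_rot: [3.033, 0.816, -0.0]
ft_force: [-0.7, 0.1, -1.4]
grip_width: 0.381
grip_force: 25.0
21.65 [0.56070406 0.22448542 0.19747   ]
.56,.227,.0447 [310. 226.]
```

View pics/w5.png

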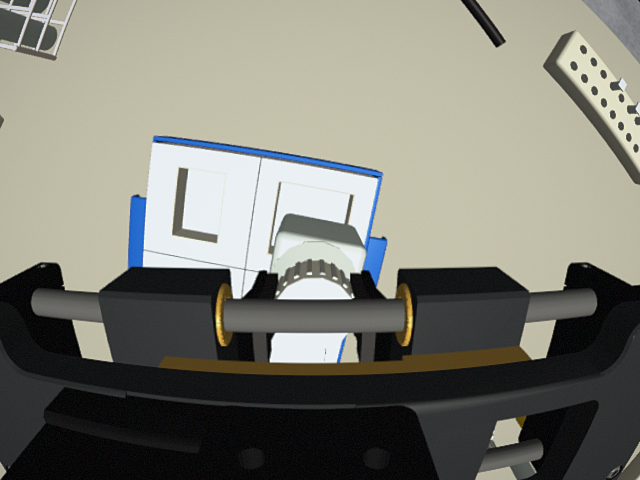

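Bottle's faces are parallel to the square pocket (rim at about (313,188) upper edge), and the centring agrees. Lower it.

```bash
python3 -m inch '[[0,1,-20,0,0,0],[0,1,-50,0,0,0],[0,1,-80,0,0,0],[0,1,-93,0,0,0],[0,1,-98,0,0,0],[0,1,-100,0,0,0],[0,1,-102,0,0,0],[0,1,-103,0,0,0],[0,1,-103,0,0,0],[0,1,-103,0,0,0]]'
```

```text
time: 22.95
position: [0.5604, 0.227, 0.0948]
tool_rot: [3.033, 0.819, 0.001]
ft_force: [0.0, 0.1, -1.9]
grip_width: 0.382
grip_force: 25.0
```

```bash
python3 -m inch '[[0,0,-1,0,0,0],[0,0,-1,0,0,0],[0,0,-2,0,0,0],[0,0,-2,0,0,0],[0,0,-2,0,0,0]]'
```

```text
time: 23.58
position: [0.5608, 0.2274, 0.0946]
tool_rot: [3.032, 0.819, 0.003]
ft_force: [-4.3, -0.7, 10.3]
grip_width: 0.381
grip_force: 25.0
```

```bash
python3 -m inch '[[0,0,1,0,0,0],[0,0,1,0,0,0],[0,0,1,0,0,0],[0,0,20,0,0,0],[0,0,60,0,0,0],[0,0,85,0,0,0],[0,0,85,0,0,0]]' 54
python3 -m inch '[[-114,-292,0,0,0,-4],[-114,-292,0,0,0,-4],[-114,-292,0,0,0,-4],[-114,-292,0,0,0,-4],[-114,-292,0,0,0,-4],[-114,-292,0,0,0,-4],[-114,-292,0,0,0,-4],[-114,-292,0,0,0,-4],[-114,-292,0,0,0,-4]]' 54
python3 w.py w6 .446,-.065,.092
python3 - <<'E'
from h import *
P,im=cloud("scene")
q=P[(np.hypot(P[...,0]-.56,P[...,1]-.227)<.04)&(P[...,2]>.06)]*1000
print(len(q),np.percentile(q[:,2],[5,50,95]));q=q[q[:,2]>102];print(q.mean(0),cv2.minEnclosingCircle(q[:,:2].astype(np.float32)))
E
```

```text
time: 24.45
position: [0.5619, 0.2279, 0.1812]
tool_rot: [-3.033, -0.819, -0.009]
ft_force: [1.3, -0.0, -0.6]
grip_width: 0.621
grip_force: 0.0
time: 25.58
position: [0.4466, -0.0638, 0.1774]
tool_rot: [-3.058, -0.717, 0.0]
ft_force: [-0.4, -0.0, -0.2]
grip_width: 0.621
grip_force: 0.0
25.575 [ 0.44660297 -0.06378815  0.17741497]
.446,-.065,.092 [314. 251.]
620 [ 62.66571051  78.61774303 106.6590278 ]
[563.89648971 223.81294087 105.59941726] ((562.9931640625, 225.5985870361328), 18.896026611328125)
```

View pics/w6.png

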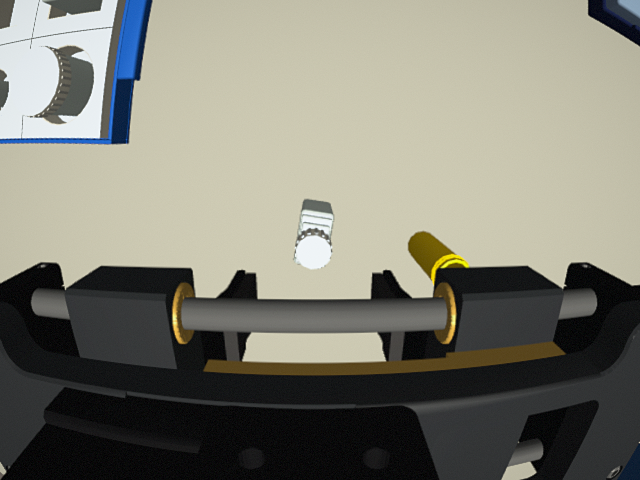

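Bottle is seated (top about 107 mm). Flask cap is at (313,250), on prediction, and the yellow tube at (450,260) is clear of the fingers. Grip the flask.

```bash
python3 -m inch '[[0,-1,-40,0,0,0],[0,-1,-84,0,0,0],[0,-1,-96,0,0,0],[0,-1,-96,0,0,0],[0,-1,-96,0,0,0]]' 54
python3 -m inch '[[0,0,0,0,0,0],[0,0,0,0,0,0],[0,0,0,0,0,0],[0,0,0,0,0,0],[0,0,0,0,0,0],[0,0,15,0,0,0],[0,0,55,0,0,0],[0,0,100,0,0,0],[0,0,120,0,0,0],[0,0,120,0,0,0]]' 15 20
```

```text
time: 26.3
position: [0.4477, -0.0662, 0.0832]
tool_rot: [3.058, 0.713, 0.004]
ft_force: [-1.1, 0.5, -0.4]
grip_width: 0.619
grip_force: 0.0
time: 27.55
position: [0.4476, -0.0662, 0.2039]
tool_rot: [3.057, 0.712, 0.006]
ft_force: [-0.3, -0.6, -0.4]
grip_width: 0.27
grip_force: 19.9
```

```bash
python3 -m inch '[[4,20,0,0,0,0],[10,50,0,0,0,1],[19,92,0,0,0,2],[29,137,0,0,0,3],[38,182,0,0,0,4],[48,227,0,0,0,4],[57,272,0,0,0,4],[66,317,0,0,0,4],[74,352,0,0,0,4],[78,374,0,0,0,4],[80,384,0,0,0,4],[80,384,0,0,0,4],[80,384,0,0,0,4],[80,384,0,0,0,4]]'
python3 w.py w7 .527,.318,.0447
```

```text
time: 29.3
position: [0.5266, 0.3166, 0.2017]
tool_rot: [3.033, 0.817, 0.0]
ft_force: [-0.1, 0.0, -0.3]
grip_width: 0.269
grip_force: 19.9
29.3 [0.52660126 0.31661604 0.20166243]
.527,.318,.0447 [312. 225.]
```

View pics/w7.png

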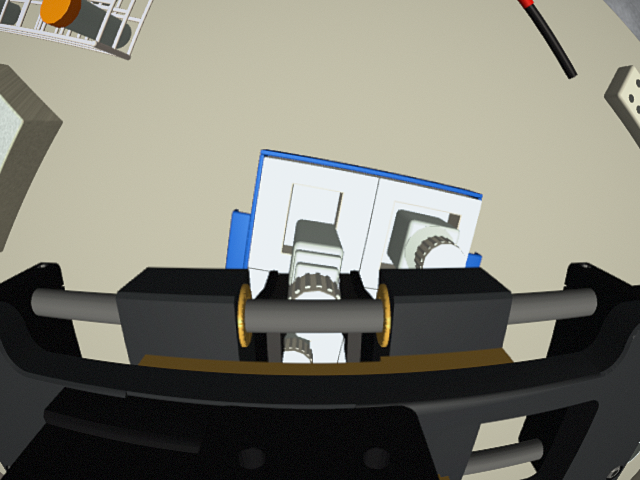

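Flask is lined up with the oblong pocket (rim 285–342 px wide), and the bottle sits in its square. Lower.

```bash
python3 -m inch '[[0,1,-20,0,0,0],[0,1,-50,0,0,0],[0,1,-80,0,0,0],[0,1,-93,0,0,0],[0,1,-98,0,0,0],[0,1,-101,0,0,0],[0,1,-103,0,0,0],[0,1,-104,0,0,0],[0,1,-105,0,0,0],[0,1,-105,0,0,0]]'
```

```text
time: 30.6
position: [0.527, 0.3197, 0.0986]
tool_rot: [-3.033, -0.819, -0.004]
ft_force: [-0.8, -0.7, 7.4]
grip_width: 0.266
grip_force: 19.9
```

Contact of 7.4 N at the expected height. Release, back off and check.

```bash
python3 -m inch '[[0,0,1,0,0,0],[0,0,1,0,0,0],[0,0,1,0,0,0],[0,0,20,0,0,0],[0,0,60,0,0,0],[0,0,110,0,0,0],[0,0,150,0,0,0],[0,-60,180,0,0,0],[0,-120,180,0,0,0],[0,-180,180,0,0,0],[0,-240,180,0,0,0],[0,-300,180,0,0,0],[0,-360,180,0,0,0],[0,-420,180,0,0,0],[0,-480,180,0,0,0],[0,-500,180,0,0,0],[0,-500,180,0,0,0],[0,-500,180,0,0,0]]' 46
python3 - <<'E'
from h import *
for n in("side","scene"):
    P,im=cloud(n)
    if n=="side":cv2.imwrite("pics/s8.png",im[:,:,::-1])
    for o,c,h in(('tube',(436,284.5),112),('jar',(469,194),87),('bottle',(560,227),107),('flask',(527,318),109),('otube',(408.5,-205.5),88),('ojar',(469,-342.5),65)):
        q=P[(np.hypot(P[...,0]*1000-c[0],P[...,1]*1000-c[1])<40)]*1000;q=q[(q[:,2]>h-6)&(q[:,2]<h+12)]
        if len(q)>5:
            (x,y),r=cv2.minEnclosingCircle(q[:,:2].astype(np.float32));print(n,o,'off',round(x-c[0],1),round(y-c[1],1),'r',round(r,1),'top',np.percentile(q[:,2],[50,95]).round(1),h)
        else: print(n,o,len(q))
E
```

```text
time: 32.85
position: [0.5269, -0.1782, 0.2772]
tool_rot: [-3.031, -0.825, -0.002]
ft_force: [-0.5, -0.0, -0.3]
grip_width: 0.524
grip_force: 0.0
side tube off -1.3 -1.5 r 16.3 top [111.7 113.5] 112
side jar off -0.3 -0.8 r 30.0 top [86.9 88.6] 87
side bottle off -0.4 -0.2 r 18.1 top [106.7 108.2] 107
side flask off -2.4 1.9 r 12.9 top [108.4 110.3] 109
side otube off -0.8 -0.2 r 15.1 top [86.5 89.4] 88
side ojar off -2.8 -0.5 r 29.4 top [63.7 67.1] 65
scene tube off 2.7 -1.9 r 19.1 top [110.6 112.5] 112
scene jar off 1.4 -3.0 r 31.5 top [86.  87.6] 87
scene bottle off 1.8 -0.9 r 18.4 top [105.8 107.6] 107
scene flask off 1.1 1.7 r 13.6 top [107.7 109.6] 109
scene otube off 0.7 -1.0 r 15.8 top [85.5 88.5] 88
scene ojar off 0.8 -1.5 r 29.0 top [63.1 66. ] 65
```

View pics/s8.png

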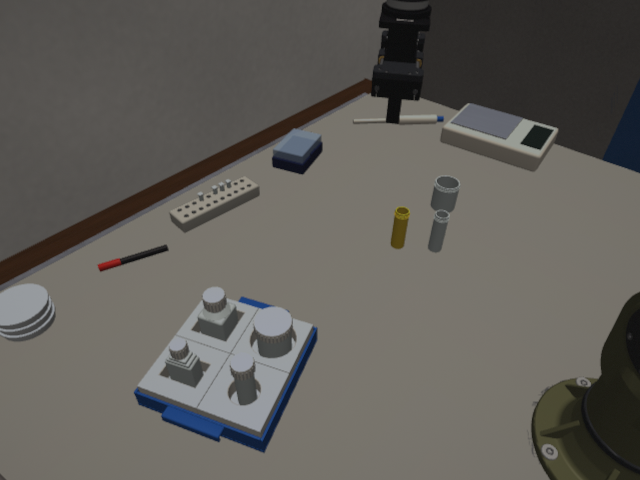

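All four stand in their pockets at the expected heights: tube (243,375), jar (273,332), bottle (215,312), flask (182,362). The open tube (438,232), open jar (446,193) and yellow tube (400,228) haven't moved.

```bash
python3 -c "
from bench import ctrl
print(ctrl.close_job())"
```

```text
the job is handed in; nothing more can be done
None
```

The capped tube, lidded jar, square bottle and culture flask are packed upright on the floors of their own pockets, the open tube, open jar and yellow look-alike were left where they stood, and the job was handed in after about 33 s.

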